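Put the anchor-setting kit away

ROBOT

A 6-joint arm with a two-finger parallel gripper is mounted at the origin on the work surface. World frame = base frame: x ahead of the robot, y to its left, z up, the work surface at z = 0. Lengths are in mm, angles in degrees, forces in N, time in s.
With the tool pointing down it reaches from about 350 to 975 mm from the base axis. Payload 4.9 kg.
Tool frame: the origin (TCP) lies at the very end of the fingers, on their centre line; the grasp point (between the pads) lies 19 mm behind it; z points along the fingers, y is the line along which they close (so a half turn about z gives the same grasp; the last joint's range is limited). The gripper opens to 85 mm and grips with 20 to 120 N. Pads are 22 mm wide; open, the fingers measure 114 mm over their backs; the gripper's body (76 mm by 85 mm) begins 54 mm behind the grasp point. The pads swing forward as they close: fully open they stand 13 mm farther back than shut.
Start: joints at [70.474, 3.019, 92.412, -0, 84.569, -6.818], TCP at [137.482, 609.672, 231.304] pointing down, gripper open.
Joint ranges: [-172.51, 172.51], [-57.92, 126.97], [3.15, 148.05], [-58.71, 238.71], [5.1, 150.11], [-179.66, 179.66]. Speed limits (degrees/s): [147.25, 147.25, 180, 180, 180, 180].

INTERFACE

Orientations are given as a 3x3 rotation matrix whose columns are the frame's x, y, z axes.
In Python, from bench import telemetry, eyes, job_done gives the robot as it stands. The module is installed in compiled form; this text tells all that it offers.
- The arm moves only by the tool drive_tool, never from a script. Its argument "steps" is a list of rows, each a list of 2 entries, a list of its own where there are three numbers: the shift along the world's x, y, z in m, then the turn about the world's z in degrees. A call has 1 to 12 rows; each row shifts and turns the commanded pose from where the row before left it; what a row does not reach is not made up. A row lasts 1/8 s, in which the tool goes at most 62.5 mm and 10.7 degrees, less where a joint would pass 70% of its speed; a pose out of reach is approached as far as the arm can. A call with a gripper value outside its range is refused whole. "hand" is the closure in counts, from 0 (fully open) to 255 (shut), set as the call begins (left out, the last holds). The fingers move at their own pace and stop on an object; the grip force is fixed at half the most. Time passes only in rows, so rows that do not move let the fingers close. It gives the time, the measured TCP pose, the force, the opening and the grip force at its end, in the units of the state.
- telemetry.state(): the state, without advancing time (a new reading comes with each control period).
- eyes.read_camera(name): name is "scene" or "side" or "wrist"; returns (picture, depth): 384x512x3 uint8, red, green, blue; 384x512 float32, mm along the optical axis (not along the pixel's ray), 0 where there is no reading.
- eyes.get_calibration(name): a dict with "fov_y" (degrees; the focal length in pixels is half the picture's height over the tangent of half this angle, whatever the lens; pixels are square), "cx", "cy" (the principal point, pixels), "distortion" ([k1, k2, p1, p2, k3] as OpenCV has them; the pictures are not rectified), "eye" and "rotation" of the camera in the world. Camera axes: x right, y up, looking along -z (the intrinsics and any distortion apply to the point x, -y, -z); pixel columns grow to the right and rows downward; lengths in mm; the calibration is good to about 2 mm. A picture is of the moment at which its call begins: read the wrist's pose just before it. get_calibration takes no time and is no camera call; for the wrist camera it gives the pose at the moment of the call.
- job_done(): hands the job in; it is judged then, once.
The state is a dict: "time_s": time; "joint_pos": joint angles; "qd": joint speeds; "joint_efforts": joint torques, N m; "tool_pos": TCP position; "eef_rot": TCP orientation; "contact_force": force on the tool from outside, world axes, zero at the start; "torque": the same for the moment, N m; "opening": finger opening in mm; "grasp_force": force on a finger pad.
Only numpy, scipy, OpenCV 4.12 (cv2) and the standard library are available. Lean on these libraries where they do the work, as an engineer would, in place of code of your own. Each camera call takes 0.05 s, during which the arm holds its last target. There are 200 camera calls.

TASK

Put the anchor-setting kit away: unlock the storage pot by pressing its cap down and twisting it counter-clockwise, lift the cap off and lay it aside, drop every loose brass sleeve into the pot, then put the cap back and lock it by pressing and twisting it clockwise until its lugs snap up into the catch. Click every steel punch fully down and centred into a clip bay of the rail, in order of length with the shortest nearest the pot (bays may stay empty), and leave the bottle, carton and spool alone.

Things in the scene. Friction and masses are not known exactly. Their poses are not given: they have to be found in the camera images.
- punch_120: Setting punch, a bright steel bar of octagonal section, 22 mm across flats (so it lies on a flat and has upright flats at its sides), 120 mm long over all, 0.25 to 0.58 kg. Origin at mid-length on its axis (11 mm above what it lies on); x along the bar towards its thin 12 mm nose, the last 14 mm. Starts lying in a lane of the tray. May be absent.
- punch_142: Setting punch, a bright steel bar of octagonal section, 22 mm across flats (so it lies on a flat and has upright flats at its sides), 142 mm long over all, 0.25 to 0.58 kg. Origin at mid-length on its axis (11 mm above what it lies on); x along the bar towards its thin 12 mm nose, the last 14 mm. Starts lying in a lane of the tray. May be absent.
- punch_164: Setting punch, a bright steel bar of octagonal section, 22 mm across flats (so it lies on a flat and has upright flats at its sides), 164 mm long over all, 0.25 to 0.58 kg. Origin at mid-length on its axis (11 mm above what it lies on); x along the bar towards its thin 12 mm nose, the last 14 mm. Starts lying in a lane of the tray. May be absent.
- punch_186: Setting punch, a bright steel bar of octagonal section, 22 mm across flats (so it lies on a flat and has upright flats at its sides), 186 mm long over all, 0.25 to 0.58 kg. Origin at mid-length on its axis (11 mm above what it lies on); x along the bar towards its thin 12 mm nose, the last 14 mm. Starts lying in a lane of the tray. May be absent.
- sleeve_1: Brass anchor sleeve, an octagonal bar 26 mm across flats and 60 mm long, 0.14 kg; origin at its centre (13 mm above what it lies on), x along its length. Starts lying on the bench. All sleeves are alike. May be absent.
- sleeve_2: Brass anchor sleeve, an octagonal bar 26 mm across flats and 60 mm long, 0.14 kg; origin at its centre (13 mm above what it lies on), x along its length. Starts lying on the bench. All sleeves are alike. May be absent.
- sleeve_3: Brass anchor sleeve, an octagonal bar 26 mm across flats and 60 mm long, 0.14 kg; origin at its centre (13 mm above what it lies on), x along its length. Starts lying on the bench. All sleeves are alike. May be absent.
- tray: Low tray fixed to the bench: black rubber floor 220 mm (x) by 390 mm (y), 2 mm thick, with five wooden ribs along x, 4 mm wide, 96 mm apart in y, their tops 11 mm above the bench, making four lanes with a punch in some of them, roughly along x. Origin under its centre on the bench. It is only where the punches start.
- rail: Tool rail bolted to the bench: aluminium plate 90 mm (x) by 280 mm (y), 8 mm thick, with four spring-clip bays 65 mm apart in a row along y. Origin under its centre on the bench; punches lie along its x, nose either way. Its +y end is nearest the pot. Each bay has two pairs of sprung steel jaws 30 mm either side of its middle, 10 mm wide; the 50 mm between them is free for fingers, down to the plate.
- bay_1 (a point): Bay 1 of the rail (nearest the pot): where the mid-point of a clipped punch lies, on its axis, 40 mm above the bench; axes as the rail's. Jaw mouths flare from 18 mm wide at the crest (49 mm above the bench) to 29 mm at the top (65 mm). A punch held level along x and pressed straight down forces them apart (6 to 12 N) and they snap over it.
- bay_2 (a point): Bay 2 of the rail (counted from the pot): where the mid-point of a clipped punch lies, on its axis, 40 mm above the bench; axes as the rail's. The jaws snap home when the punch's axis is down to 40 mm; before that it lies about 20 mm higher on the jaws. Every bay takes every punch.
- bay_3 (a point): Bay 3 of the rail (counted from the pot): where the mid-point of a clipped punch lies, on its axis, 40 mm above the bench; axes as the rail's. Works as bay 2. A clipped punch can be slid lengthwise by gripping it between the jaw pairs.
- bay_4 (a point): Bay 4 of the rail (farthest from the pot): where the mid-point of a clipped punch lies, on its axis, 40 mm above the bench; axes as the rail's. Works as bay 2. A clipped punch can be pulled straight up and out again with 10 to 20 N.
- pot: Grey steel storage pot bolted to the bench, 124 mm outside diameter, 110 mm high, floor 5 mm thick, open top. Origin under its centre on the bench. Round its mouth runs a lip (inner diameter 97 mm) with two opposite notches, 32 degrees wide, for the cap's lugs. Past the notches, clockwise, the lip's underside is 104 mm above the bench, then 107 mm in the catch pockets, then comes a stop.
- pot_mouth (a point): Centre of the pot's mouth, 110 mm above the bench, level with the lip's top; axes as the pot's. The pot's x axis runs through the two catch pockets; the notches lie on the line 62 degrees counter-clockwise of it (seen from above). Sleeves drop in, lying level, through the black seal ring below the mouth (78 mm inside diameter).
- seal (a joint): How far the pot's sprung seal ring is pressed down, 0 to 0.012 m: 3 N to start, 12.6 N at the bottom. When free its top is 105 mm above the bench. About 0 with the cap resting in the notches; over 0.006 is needed to turn the cap; 0.003 when it is locked.
- cap: Cap: grey disc, 91 mm diameter, 8 mm thick, origin at the centre of its underside. Two opposite lugs, 20 mm wide, 5 mm thick, level with the underside, reach 53 mm from the centre along +x and -x. On top a black grip bar 64 mm long along x, 24 mm wide, 8 to 38 mm above the underside. 0.16 to 0.26 kg. Either way round fits. Starts locked on the pot; unlocking is locking done backwards.
- cap_top (a point): Middle of the top of the cap's grip bar, 38 mm above its underside. To lock: put the lugs in the notches (cap x 62 degrees counter-clockwise of pot x; underside then 105 mm above the bench), press down 7 to 12 mm (9 to 13 N), turn 62 degrees clockwise while pressing, let go: the lugs rise into the pockets, underside 102 mm above the bench, cap x along pot x.
- oil_bottle: Bystander: white bottle, 60 mm diameter, 170 mm tall; origin under its centre. Leave alone.
- carton: Bystander: cardboard carton 120 x 160 x 90 mm; origin under its centre. Leave alone.
- wire_spool: Bystander: wooden spool of copper wire, 110 mm diameter, 62 mm tall; origin under its centre. Leave alone. The bench between this spool and the robot base is clear, room enough to lay the cap down.
Not all that is in view belongs to the job. Of the things shaped like the cap, the grey one is meant.

How it is judged (in metres and radians):
On the way, in this order (a step that is already met when the one before it is completed fails the run):
1. the cap is off and clear of the pot (horizontal distance between cap and pot above 0.11 m), for 0.2 s.
2. every loose sleeve lies in the pot (horizontal distance between each of sleeve_1, sleeve_2, sleeve_3 and pot below 0.052 m and z of sleeve_1 in the frame of pot between 0 and 0.085 m and z of sleeve_2 in the frame of pot between 0 and 0.085 m and z of sleeve_3 in the frame of pot between 0 and 0.085 m), for 0.2 s.
3. the cap is on the pot and locked (angle between the x axis of cap and the x axis of pot, either way round below 0.16 rad and horizontal distance between cap and pot below 0.008 m and z of cap in the frame of pot between 0.1005 and 0.1035 m and angle between the z axis of cap and the z axis of pot, either way round below 0.06 rad), for 0.2 s.
At the end, for the whole second after the job is handed in: Sleeves in the pot; cap locked (within 9 degrees of pot x, underside 100.5 to 103.5 mm above the bench, centred within 8 mm); each punch clipped (mid-point within 14 mm of a bay's point, under 45 mm high, within 7 degrees of the rail's x, at rest), the shorter of any two nearer the pot (all of step 2 and all of step 3 and (distance between punch_120 and bay_1 below 0.014 m or distance between punch_120 and bay_2 below 0.014 m or distance between punch_120 and bay_3 below 0.014 m or distance between punch_120 and bay_4 below 0.014 m) and z of each of punch_120, punch_142, punch_164, punch_186 in the frame of rail below 0.045 m and angle between the x axis of each of punch_120, punch_142, punch_164, punch_186 and the x axis of rail, either way round below 0.12 rad and linear speed of each of punch_120, punch_142, punch_164, punch_186 below 0.02 m/s and (distance between punch_142 and bay_1 below 0.014 m or distance between punch_142 and bay_2 below 0.014 m or distance between punch_142 and bay_3 below 0.014 m or distance between punch_142 and bay_4 below 0.014 m) and (distance between punch_164 and bay_1 below 0.014 m or distance between punch_164 and bay_2 below 0.014 m or distance between punch_164 and bay_3 below 0.014 m or distance between punch_164 and bay_4 below 0.014 m) and (distance between punch_186 and bay_1 below 0.014 m or distance between punch_186 and bay_2 below 0.014 m or distance between punch_186 and bay_3 below 0.014 m or distance between punch_186 and bay_4 below 0.014 m) and ((y of punch_120 in the frame of rail above 0.13 m and y of punch_142 in the frame of rail below 0.13 m) or (y of punch_120 in the frame of rail above 0.065 m and y of punch_142 in the frame of rail below 0.065 m) or (y of punch_120 in the frame of rail above 0 m and y of punch_142 in the frame of rail below 0 m) or (y of punch_120 in the frame of rail above -0.065 m and y of punch_142 in the frame of rail below -0.065 m) or (y of punch_120 in the frame of rail above -0.13 m and y of punch_142 in the frame of rail below -0.13 m)) and ((y of punch_120 in the frame of rail above 0.13 m and y of punch_164 in the frame of rail below 0.13 m) or (y of punch_120 in the frame of rail above 0.065 m and y of punch_164 in the frame of rail below 0.065 m) or (y of punch_120 in the frame of rail above 0 m and y of punch_164 in the frame of rail below 0 m) or (y of punch_120 in the frame of rail above -0.065 m and y of punch_164 in the frame of rail below -0.065 m) or (y of punch_120 in the frame of rail above -0.13 m and y of punch_164 in the frame of rail below -0.13 m)) and ((y of punch_120 in the frame of rail above 0.13 m and y of punch_186 in the frame of rail below 0.13 m) or (y of punch_120 in the frame of rail above 0.065 m and y of punch_186 in the frame of rail below 0.065 m) or (y of punch_120 in the frame of rail above 0 m and y of punch_186 in the frame of rail below 0 m) or (y of punch_120 in the frame of rail above -0.065 m and y of punch_186 in the frame of rail below -0.065 m) or (y of punch_120 in the frame of rail above -0.13 m and y of punch_186 in the frame of rail below -0.13 m)) and ((y of punch_142 in the frame of rail above 0.13 m and y of punch_164 in the frame of rail below 0.13 m) or (y of punch_142 in the frame of rail above 0.065 m and y of punch_164 in the frame of rail below 0.065 m) or (y of punch_142 in the frame of rail above 0 m and y of punch_164 in the frame of rail below 0 m) or (y of punch_142 in the frame of rail above -0.065 m and y of punch_164 in the frame of rail below -0.065 m) or (y of punch_142 in the frame of rail above -0.13 m and y of punch_164 in the frame of rail below -0.13 m)) and ((y of punch_142 in the frame of rail above 0.13 m and y of punch_186 in the frame of rail below 0.13 m) or (y of punch_142 in the frame of rail above 0.065 m and y of punch_186 in the frame of rail below 0.065 m) or (y of punch_142 in the frame of rail above 0 m and y of punch_186 in the frame of rail below 0 m) or (y of punch_142 in the frame of rail above -0.065 m and y of punch_186 in the frame of rail below -0.065 m) or (y of punch_142 in the frame of rail above -0.13 m and y of punch_186 in the frame of rail below -0.13 m)) and ((y of punch_164 in the frame of rail above 0.13 m and y of punch_186 in the frame of rail below 0.13 m) or (y of punch_164 in the frame of rail above 0.065 m and y of punch_186 in the frame of rail below 0.065 m) or (y of punch_164 in the frame of rail above 0 m and y of punch_186 in the frame of rail below 0 m) or (y of punch_164 in the frame of rail above -0.065 m and y of punch_186 in the frame of rail below -0.065 m) or (y of punch_164 in the frame of rail above -0.13 m and y of punch_186 in the frame of rail below -0.13 m))); the robot touches nothing.
It fails at once if the bottle, carton or spool is shoved more than 30 mm or knocked over (distance of any of oil_bottle, carton, wire_spool from where it was at the start of the episode above 0.03 m or angle between any of oil_bottle, carton, wire_spool's own z axis and vertical above 0.5 rad).
Of punch_120, punch_142, punch_164, punch_186 only 2 to 4 are there at a start; the rules pass over those that are not, and their reading is None.
Of sleeve_1, sleeve_2, sleeve_3 only 2 to 3 are there at a start; the rules pass over those that are not, and their reading is None.
At some moment in a run one of punch_120, punch_142, punch_164, punch_186, cap may be knocked a few centimetres aside while the robot is not near it.
It also fails if it takes over 210 s, if anything falls off the work surface, if the arm or the gripper's body presses on something with over 40 N, if the wrist force passes 120 N, or if a joint passes its speed limit or range.

## Working session

There is one attempt and no reset: what is moved stays moved. The work goes in short steps, Python scripts to look and compute and a tool call to move; the robot and the scene stay as the last step left them, time stands still between calls to the robot, and variables do not carry over. Pictures are saved under pics/ and viewed, at most 14 in all, crops included, and the job is handed in when it is done.

Besides the shell and the picture viewer there is one more tool, called after "Request:" by a JSON object that holds its "api" and its "payload". drive_tool: Moves the arm, as the interface text tells. Its arguments: {"type":"object","properties":{"steps":{"type":"array"},"hand":{"type":"number"}},"required":["steps"]}

```bash
mkdir -p pics
cat > h.py <<'E'
import numpy as np, cv2
from bench import telemetry, eyes
def cal(n):
    c=eyes.get_calibration(n); f=192/np.tan(np.radians(c['fov_y'])/2)
    c['K']=np.array([[f,0,c['cx']],[0,f,c['cy']],[0,0,1]]); c['d']=np.array(c['distortion'],float)
    c['R']=np.array(c['rotation']); c['e']=np.array(c['eye'],float); return c
def rays(c,uv):
    p=cv2.undistortPoints(np.array(uv,float).reshape(-1,1,2),c['K'],c['d'],None,None,None).reshape(-1,2)
    return np.c_[p[:,0],-p[:,1],-np.ones(len(p))]@c['R'].T
def plane(c,uv,z):
    r=rays(c,uv); return c['e']+r*((z-c['e'][2])/r[:,2])[:,None]
def cloud(c,D):
    v,u=np.mgrid[0:384,0:512]; r=rays(c,np.c_[u.ravel(),v.ravel()])
    return (c['e']+r*D.reshape(-1,1)).reshape(384,512,3)
def proj(c,P):
    q=(np.atleast_2d(P)-c['e'])@c['R']; q=q*[1,-1,-1]
    return cv2.projectPoints(q,np.zeros(3),np.zeros(3),c['K'],c['d'])[0].reshape(-1,2)
def snap(n,name=None):
    c=cal(n); p,d=eyes.read_camera(n)
    if name: cv2.imwrite('pics/'+name,p[:,:,::-1])
    return c,p,d
E
python3 - <<'E'
from h import *
for n in ['scene','side','wrist']:
    c,p,d=snap(n,n+'0.png'); np.savez(''+n+'0.npz',p=p,d=d)
    print(n,c['e'].round(),c['fov_y'],c['R'].round(2).tolist())
E
python3 -c "
import cv2
a=cv2.imread('pics/scene0.png');cv2.imwrite('pics/s0b.png',cv2.resize(a,(800,600)))
a=cv2.imread('pics/side0.png');cv2.imwrite('pics/d0b.png',cv2.resize(a,(800,600)))"
```

```text
scene [1105.  515.  833.] 50.42462599091191 [[-0.64, -0.55, 0.54], [0.77, -0.45, 0.45], [-0.01, 0.7, 0.71]]
side [311. 713. 960.] 51.78775747601079 [[-0.94, 0.26, -0.22], [-0.34, -0.73, 0.6], [-0.0, 0.63, 0.77]]
wrist [ 60. 627. 373.] 71.19367779937555 [[0.22, -0.93, -0.3], [0.98, 0.21, 0.07], [-0.0, -0.31, 0.95]]
```

View pics/s0b.png

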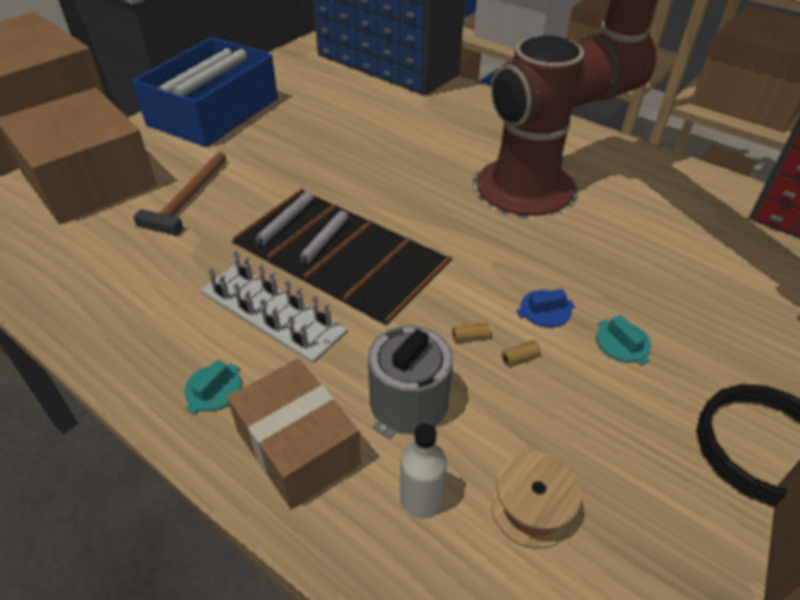

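View pics/d0b.png

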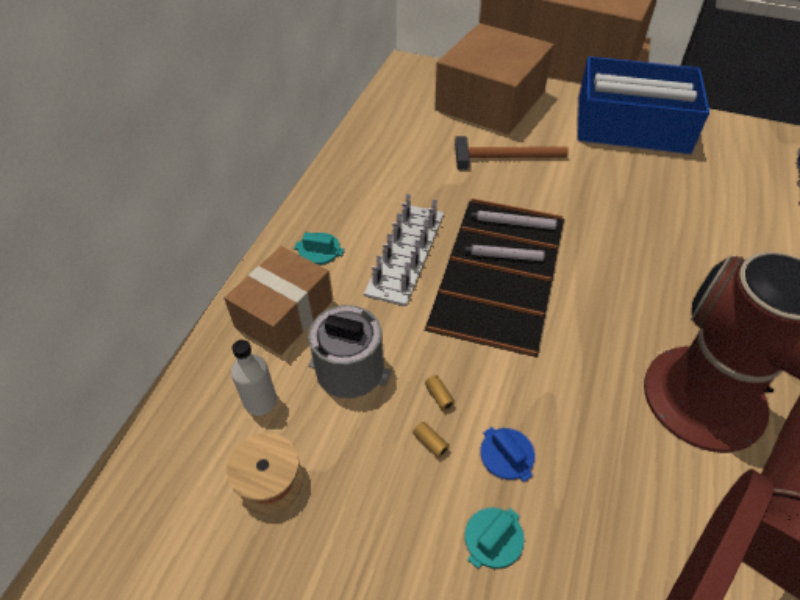

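Scene view (800×600): the grey cap is on the pot, with its bar at (410,348). The sleeves are at (470,332) and (520,352), the punches at (285,218) and (325,237) in the tray, and the rail is around (275,310). Things that could be taken for the cap are the blue one at (547,306) and teal ones at (623,338) and (213,385). The bars in the blue bin at (205,70) could be taken for punches. I choose the grey cap on the pot and the tray punches.

```bash
cat > m.py <<'E'
from h import *
def rect(P):
    (x,y),(w,h),a=cv2.minAreaRect(P[:,:2].astype(np.float32))
    if w<h: w,h,a=h,w,a+90
    return np.round([x,y,w,h,(a+90)%180-90],1)
def blobs(mask,X,mn=25):
    n,l,s,_=cv2.connectedComponentsWithStats(mask.astype(np.uint8),connectivity=8)
    return [X[l==i] for i in range(1,n) if s[i,4]>=mn]
E
python3 - <<'E'
from m import *
for n in ['scene','side']:
    c=cal(n); z=np.load(n+'0.npz'); p,d=z['p'],z['d']; X=cloud(c,d); h=cv2.cvtColor(p,cv2.COLOR_RGB2HSV).astype(int)
    ok=(d>0)&(X[...,2]>-10)
    H,S,V=h[...,0],h[...,1],h[...,2]
    print(n,'table z',np.median(X[...,2][ok&(H>8)&(H<22)&(S>80)&(abs(X[...,2])<10)]))
    for name,m in [('brass',ok&(H>14)&(H<28)&(S>130)&(X[...,2]>6)&(X[...,2]<35)),('teal',ok&(H>75)&(H<100)&(S>100)),('steel',ok&(S<60)&(V>90)&(X[...,2]>14)&(X[...,2]<35)),
       ('bartop',ok&(V<80)&(X[...,2]>134)&(X[...,2]<146)),('lip',ok&(S<70)&(V>70)&(X[...,2]>105)&(X[...,2]<115)),('plate',ok&(S<60)&(V>110)&(X[...,2]>3)&(X[...,2]<13)),('jaws',ok&(S<60)&(X[...,2]>58)&(X[...,2]<70)),('tray',ok&(V<60)&(X[...,2]>-4)&(X[...,2]<7))]:
        for P in blobs(m,X,12 if name=='jaws' else 40): print(name,len(P),rect(P),'z',np.percentile(P[:,2],[5,50,95]).round(1))
E
```

```text
scene table z -1.8157061795516825
brass 186 [453.4 161.5  58.3  22.3 -40.9] z [12.4 21.5 25.6]
brass 195 [439.6 252.6  60.   24.  -32. ] z [13.4 21.8 25.7]
teal 708 [297.  369.1  86.3  84.9 -73.3] z [ 3.5  8.1 36.9]
teal 793 [804.9 -98.   89.   85.1  49.7] z [ 3.8  8.  37.2]
steel 210 [ 424.9 -319.7  173.6   22.2    9.2] z [15.6 20.  23.7]
steel 199 [ 418.6 -216.   151.6   22.9   12.5] z [15.6 20.1 23. ]
steel 112 [766.5 285.5  50.3  15.2 -66. ] z [14.8 24.5 33.5]
bartop 257 [-201.  -595.3  429.9  155.4  -68.6] z [134.5 139.8 145.4]
bartop 132 [ 43.9  19.9 124.4  54.  -64.3] z [135.2 140.4 145.2]
bartop 53 [-186.8  442.3   43.5   14.    72.1] z [134.4 140.6 145.4]
bartop 226 [624.7 160.   62.3  23.8   3.8] z [135.4 137.8 139.9]
lip 196 [ 225.3 -825.2  241.1   26.1    9. ] z [105.7 109.3 113.3]
lip 125 [ 210.1 -779.3  260.1   32.3    8.5] z [105.7 110.  114.4]
lip 1213 [623.7 158.9 123.8 123.4  52. ] z [106.  108.1 110.3]
lip 209 [748.3 279.3  56.1  49.3 -48.3] z [105.6 110.2 114.1]
plate 1464 [ 626.8 -153.7  282.6   93.1  -87.6] z [3.6 6.1 9.1]
jaws 107 [   21.7 -1396.3   233.2   117
[... 1990 characters left out ...]
2.2]
jaws 687 [1297.7 -382.4 1313.1   14.1  -89.9] z [58.6 64.1 69.3]
jaws 146 [  -47.2 -1363.7   275.3   110.9   -25.2] z [58.6 63.1 69.1]
jaws 20 [734.4  96.1  26.2   4.4  74.7] z [60.  63.4 69.5]
jaws 102 [600.2 196.8 117.5  40.3  29.1] z [59.2 63.7 69.3]
jaws 60 [729.3 290.3  56.   20.8  45.5] z [58.7 64.1 69.4]
jaws 36 [658.5 402.6  14.5  14.5 -58.7] z [60.7 63.  65.4]
tray 141 [  -83.4 -1352.8   272.2    45.6    -6.2] z [-3.4  2.1  6.4]
tray 649 [ 430.1 -322.3  218.    89.5    3.9] z [0.  3.2 6.2]
tray 823 [ 424.8 -225.7  218.5   94.9    2.6] z [-0.   3.1  6. ]
tray 1332 [ 419.2 -130.6  216.9   90.8    3.3] z [-0.1  3.   5.8]
tray 1562 [413.8 -35.8 216.9  95.    3.4] z [-0.2  2.8  5.9]
```

```bash
cat > st.py <<'E'
from h import *
def st():
    s=telemetry.state(); R=np.array(s['eef_rot'])
    print('t',round(s['time_s'],2),'tcp',np.round(s['tool_pos'],1),'yaw_y',np.degrees(np.arctan2(R[1,1],R[0,1])).round(1),'zaxis',R[:,2].round(3),'q',np.round(s['joint_pos'],0),'F',np.round(s['contact_force'],1),'open',round(s['opening'],1),'g',round(s['grasp_force'],1))
st()
E
python3 st.py
python3 - <<'E'
from m import *
for n in ['scene','side']:
    c=cal(n); z=np.load(n+'0.npz'); p,d=z['p'],z['d']; X=cloud(c,d); h=cv2.cvtColor(p,cv2.COLOR_RGB2HSV).astype(int)
    H,S,V=h[...,0],h[...,1],h[...,2]
    for P in blobs((d>0)&(H>103)&(H<125)&(S>100)&(X[...,2]<45)&(X[...,2]>-5),X,60): print('blue',rect(P))
    for P in blobs((d>0)&(X[...,2]>53)&(X[...,2]<68)&(X[...,1]>300),X,60): print('spool',rect(P))
    m=(d>0)&(X[...,2]>6)&(X[...,2]<180)&(X[...,0]>350)&(X[...,0]<900)&(X[...,1]>20)&(X[...,1]<480)
    for P in blobs(m,X,60): print(rect(P), P[:,2].max().round())
E
```

```text
t 0.15 tcp [137.3 609.2 230.3] yaw_y 77.3 zaxis [-0.001 -0.002 -1.   ] q [70.  3. 92.  0. 85. -7.] F [-0.1  0.7  0.5] open 85.4 g 0.0
blue [-185.1 -619.2  377.1   23.1  -89.7]
blue [ 154.8 -894.9  155.7   72.6  -13. ]
blue [ 261.4 -726.6  342.   173.3  -27.1]
blue [311.2 227.6  86.2  85.5 -77.3]
spool [-189.9  459.7   77.9   15.4  -89.1]
spool [661.  403.3 110.1 108.5   5.1]
spool [506.2 673.5 199.7   4.5  12.2]
[451.4 160.1  62.4  28.1 -44.7] 28.0
[662.9 213.8 259.6 124.1  54.9] 171.0
[436.5 250.2  62.7  27.4 -25.5] 27.0
[796.2  85.3 159.5 121.8  76.5] 93.0
[661.  403.3 110.1 108.5   5.1] 65.0
blue [ 2.232e+02 -8.968e+02  2.599e+02  5.900e+01 -1.000e-01]
blue [ 214.7 -697.   290.8   69.    -4. ]
blue [306.8 226.8  91.1  85.7 -75.5]
spool [658.7 403.4 109.8 108.6   6.9]
[701.6 112.7 318.3 167.4 -17.3] 144.0
[469.2  23.2  86.5   6.4   1.6] 16.0
[782.8 260.7 146.2  57.8 -23.9] 173.0
[447.1 159.1  62.4  27.1 -40.1] 31.0
[433.7 249.5  61.8  27.4 -25.7] 30.0
[658.5 403.4 110.4 108.7   6.9] 68.0
```

Request:
{"api": "drive_tool", "payload": {"steps": [[[0.042,-0.035,0.0],0],[[0.042,-0.035,0.0],0],[[0.042,-0.04,0.0],4],[[0.042,-0.04,0.0],4],[[0.042,-0.04,0.0],4],[[0.042,-0.04,0.0],4],[[0.042,-0.04,0.0],0],[[0.042,-0.04,0.0],0],[[0.042,-0.04,0.0],0],[[0.042,-0.04,0.0],0],[[0.03,-0.03,0.0],0],[[0.035,-0.029,0.01],0]]}}

```text
time_s: 1.65
tool_pos: [622.6, 159.2, 239.8]
eef_rot: [[-0.998, -0.057, -0.003], [-0.057, 0.998, -0.0], [0.003, -0.0, -1.0]]
contact_force: [-0.0, 0.8, -0.1]
opening: 85.4
grasp_force: 0.0
```

```bash
python3 st.py
python3 - <<'E'
from m import *
c,p,d=snap('wrist','w1.png'); X=cloud(c,d)
print(c['e'].round())
h=cv2.cvtColor(p,cv2.COLOR_RGB2HSV).astype(int); S,V=h[...,1],h[...,2]
for P in blobs((d>0)&(X[...,2]>132)&(X[...,2]<146)&(V<80),X): print('bar',rect(P),np.median(P[:,2]))
for P in blobs((d>0)&(X[...,2]>105)&(X[...,2]<114)&(V>60),X,150): print('lip',rect(P),np.median(P[:,2]))
E
```

```text
t 1.65 tcp [622.6 159.2 239.8] yaw_y 93.3 zaxis [-0.003 -0.    -1.   ] q [  8.   5.  89.   0.  86. -86.] F [-0.   0.8 -0.1] open 85.4 g 0.0
[544. 155. 383.]
bar [621.6 158.4  62.3  23.5   2.5] 140.09168196004077
lip [622.7 158.2 124.3 124.2  14. ] 110.3528587793731
lip [747.3 253.1  44.9  12.9  10.9] 110.01238174325749
```

View pics/w1.png

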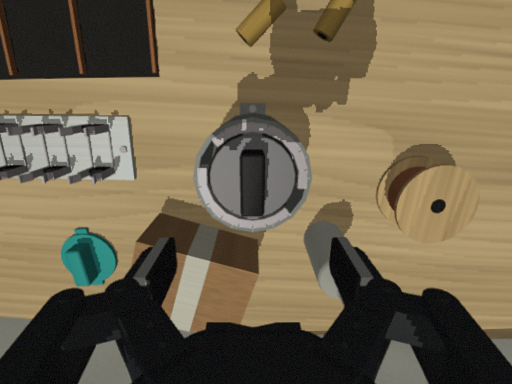

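The crop confirms the target: the grey cap is on the pot at (253,175), and its bar at (253,183) runs along x. I'm going down to grip it.

Request:
{"api": "drive_tool", "payload": {"steps": [[[-0.001,-0.001,-0.03],-0.5],[[0,0,-0.04],0],[[0,0,-0.03],0],[[0,0,-0.02],0],[[0,0,-0.007],0],[[0,0,0],0]]}}

```text
time_s: 2.45
tool_pos: [621.7, 159.8, 114.6]
eef_rot: [[-0.999, -0.049, 0.0], [-0.049, 0.999, 0.0], [-0.0, 0.0, -1.0]]
contact_force: [0.4, -0.0, -0.1]
opening: 85.3
grasp_force: 0.0
```

Request:
{"api": "drive_tool", "payload": {"steps": [[[0,0,0],0],[[0,0,0],0],[[0,0,0],0],[[0,0,0],0],[[0,0,0],0],[[0,0,0],0]], "hand": 255}}

```text
time_s: 3.2
tool_pos: [621.8, 159.5, 114.8]
eef_rot: [[-0.999, -0.049, 0.001], [-0.049, 0.999, -0.0], [-0.001, -0.0, -1.0]]
contact_force: [-1.4, -1.9, 3.4]
opening: 22.9
grasp_force: 61.7
```

Request:
{"api": "drive_tool", "payload": {"steps": [[[0,0,-0.003],0],[[0,0,-0.003],0],[[0,0,0],0],[[0,0,0],0]]}}

```text
time_s: 3.7
tool_pos: [621.9, 159.5, 109.4]
eef_rot: [[-0.999, -0.049, 0.001], [-0.049, 0.999, -0.0], [-0.001, -0.0, -1.0]]
contact_force: [-3.1, -2.0, 7.6]
opening: 23.0
grasp_force: 62.2
```

Request:
{"api": "drive_tool", "payload": {"steps": [[[0,0,0],6],[[0,0,0],8],[[0,0,0],8],[[0,0,0],8],[[0,0,0],8],[[0,0,0],8],[[0,0,0],8],[[0,0,0],8],[[0,0,0],0],[[0,0,0],0]]}}

```text
time_s: 4.95
tool_pos: [622.8, 160.2, 109.9]
eef_rot: [[-0.425, -0.905, 0.003], [-0.905, 0.425, 0.001], [-0.002, -0.002, -1.0]]
contact_force: [-0.4, -0.6, 6.6]
opening: 23.0
grasp_force: 62.3
```

Request:
{"api": "drive_tool", "payload": {"steps": [[[0,0,0.004],0],[[0,0,0.006],0],[[0,0,0.01],0],[[0,0,0.01],0],[[0,0,0],0]]}}

```text
time_s: 5.58
tool_pos: [621.8, 159.8, 139.1]
eef_rot: [[-0.426, -0.905, 0.001], [-0.905, 0.426, 0.0], [-0.001, -0.001, -1.0]]
contact_force: [0.0, 0.4, -2.0]
opening: 23.1
grasp_force: 61.1
```

```bash
python3 st.py
```

```text
t 5.58 tcp [621.8 159.8 139.1] yaw_y 154.8 zaxis [ 0.001  0.    -1.   ] q [   8.    9.   95.    0.   76. -147.] F [ 0.   0.4 -2. ] open 23.1 g 61.1
```

Request:
{"api": "drive_tool", "payload": {"steps": [[[0,0,0.04],0],[[-0.02,0.03,0.02],0],[[-0.03,0.05,0],0],[[-0.03,0.05,0],0],[[-0.03,0.05,-0.02],0],[[-0.022,0.03,-0.04],0],[[0,0,-0.05],0],[[0,0,-0.045],0],[[0,0,-0.02],0],[[0,0,-0.008],0],[[0,0,0],0]]}}

```text
time_s: 6.95
tool_pos: [490.4, 370.0, 16.4]
eef_rot: [[-0.426, -0.905, 0.001], [-0.905, 0.426, 0.001], [-0.001, -0.001, -1.0]]
contact_force: [0.1, -0.1, -0.9]
opening: 23.3
grasp_force: 61.0
```

```bash
python3 st.py
```

```text
t 6.95 tcp [490.4 370.   16.4] yaw_y 154.8 zaxis [ 0.001  0.001 -1.   ] q [  30.   14.  102.    0.   64. -125.] F [ 0.1 -0.1 -0.9] open 23.3 g 61.0
```

Request:
{"api": "drive_tool", "payload": {"steps": [[[0,0,-0.003],0],[[0,0,0],0]]}}

```text
time_s: 7.2
tool_pos: [490.3, 370.0, 13.6]
eef_rot: [[-0.426, -0.905, 0.002], [-0.905, 0.426, 0.001], [-0.002, -0.001, -1.0]]
contact_force: [0.1, -0.7, -2.2]
opening: 23.0
grasp_force: 61.0
```

Request:
{"api": "drive_tool", "payload": {"steps": [[[0,0,0],0],[[0,0,0],0],[[0,0,0],0],[[0,0,0],0],[[0,0,0.04],0],[[0,0,0.06],0],[[-0.02,-0.03,0.06],-10],[[-0.02,-0.04,0.03],-10],[[-0.015,-0.04,0],-10],[[0,-0.01,0],-10],[[0,0,0],-10],[[0,0,0],-10]], "hand": 0}}

```text
time_s: 8.7
tool_pos: [436.6, 252.6, 196.0]
eef_rot: [[-0.997, -0.077, 0.0], [-0.077, 0.997, 0.0], [-0.0, 0.0, -1.0]]
contact_force: [-0.3, -0.1, 0.4]
opening: 85.7
grasp_force: 0.0
```

Request:
{"api": "drive_tool", "payload": {"steps": [[[0,0,0],-10],[[0,0,0],-10],[[0,0,0],-10],[[0,0,0],0]]}}

```text
time_s: 9.2
tool_pos: [436.6, 252.8, 195.9]
eef_rot: [[-0.906, 0.424, 0.0], [0.424, 0.906, -0.0], [-0.0, 0.0, -1.0]]
contact_force: [-0.6, 0.0, -0.2]
opening: 85.5
grasp_force: 0.0
```

```bash
python3 st.py
python3 - <<'E'
from m import *
c,p,d=snap('wrist','w2.png'); X=cloud(c,d)
h=cv2.cvtColor(p,cv2.COLOR_RGB2HSV).astype(int); H,S,V=h[...,0],h[...,1],h[...,2]
for P in blobs((d>0)&(H>14)&(H<28)&(S>130)&(X[...,2]>6)&(X[...,2]<35),X): print('brass',rect(P),np.median(P[:,2]))
E
```

```text
t 9.2 tcp [436.6 252.8 195.9] yaw_y 64.9 zaxis [ 0. -0. -1.] q [ 22. -12. 110.  -0.  82. -43.] F [-0.6  0.  -0.2] open 85.5 g 0.0
brass [435.4 249.9  60.6  24.4 -25.8] 25.159533792483614
brass [448.8 158.9  60.5  24.7 -42.2] 24.97404982718041
```

View pics/w2.png

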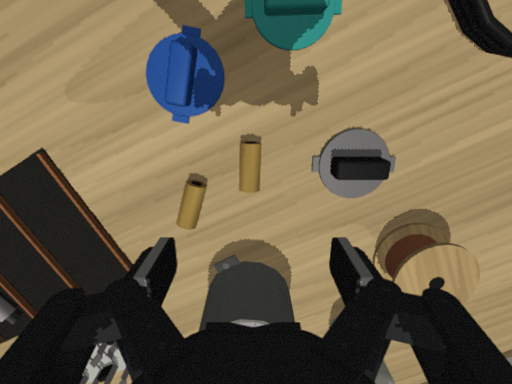

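Wrist view: the grey cap lies flat at (355,163), and the sleeves are at (250,165) and (192,203). I'm going down on the first sleeve.

Request:
{"api": "drive_tool", "payload": {"steps": [[[-0.001,-0.003,-0.04],-0.5],[[0,0,-0.05],0],[[0,0,-0.05],0],[[0,0,-0.03],0],[[0,0,-0.017],0],[[0,0,-0.003],0],[[0,0,0],0]]}}

```text
time_s: 10.12
tool_pos: [436.6, 250.3, 7.1]
eef_rot: [[-0.901, 0.433, 0.002], [0.433, 0.901, 0.001], [-0.001, 0.001, -1.0]]
contact_force: [0.2, 1.0, 0.7]
opening: 85.2
grasp_force: 0.0
```

Request:
{"api": "drive_tool", "payload": {"steps": [[[0,0,0],0],[[0,0,0],0],[[0,0,0],0],[[0,0,0],0],[[0,0,0],0],[[0,0,0.05],0],[[0,0,0.05],0],[[0,0,0.05],0],[[0,0,0],0]], "hand": 255}}

```text
time_s: 11.25
tool_pos: [438.3, 251.0, 160.7]
eef_rot: [[-0.901, 0.434, 0.009], [0.434, 0.901, 0.003], [-0.006, 0.007, -1.0]]
contact_force: [-0.3, -0.6, -1.4]
opening: 24.5
grasp_force: 59.9
```

Request:
{"api": "drive_tool", "payload": {"steps": [[[0.04,-0.02,0.02],0],[[0.05,-0.025,0],0],[[0.05,-0.025,0],0],[[0.045,-0.021,0],0],[[0,0,0],0],[[0,0,0],0]]}}

```text
time_s: 12.0
tool_pos: [619.3, 158.8, 173.5]
eef_rot: [[-0.901, 0.434, -0.004], [0.434, 0.901, -0.0], [0.004, -0.002, -1.0]]
contact_force: [-0.5, -0.3, -1.5]
opening: 24.1
grasp_force: 59.8
```

Request:
{"api": "drive_tool", "payload": {"steps": [[[0.003,0,-0.03],0],[[0,0,-0.03],0],[[0,0,-0.02],0],[[0,0,-0.012],0],[[0,0,0],0]]}}

```text
time_s: 12.62
tool_pos: [622.8, 159.1, 83.1]
eef_rot: [[-0.901, 0.433, -0.002], [0.433, 0.901, -0.0], [0.001, -0.001, -1.0]]
contact_force: [0.5, 0.3, -0.5]
opening: 24.4
grasp_force: 59.9
```

Request:
{"api": "drive_tool", "payload": {"steps": [[[0,0,0],0],[[0,0,0],0],[[0,0,0],0],[[0,0,0],0]], "hand": 130}}

```text
time_s: 13.12
tool_pos: [623.9, 158.9, 84.4]
eef_rot: [[-0.901, 0.434, 0.001], [0.434, 0.901, 0.0], [-0.001, 0.0, -1.0]]
contact_force: [0.2, -0.9, 0.0]
opening: 42.0
grasp_force: 0.0
```

Request:
{"api": "drive_tool", "payload": {"steps": [[[0,0,0.05],0],[[0,0,0.05],0],[[-0.03,0,0.02],-6],[[-0.05,0,0],-5.5],[[-0.05,0,0],-5],[[-0.044,0,-0.03],0],[[0,0,-0.05],0],[[0,0,-0.05],0],[[0,0,0],0]], "hand": 0}}

```text
time_s: 14.25
tool_pos: [445.8, 158.2, 69.9]
eef_rot: [[-0.741, 0.672, -0.009], [0.672, 0.741, -0.002], [0.006, -0.007, -1.0]]
contact_force: [0.0, -0.4, 0.4]
opening: 85.2
grasp_force: 0.0
```

```bash
python3 st.py
```

```text
t 14.25 tcp [445.8 158.2  69.9] yaw_y 47.8 zaxis [-0.009 -0.002 -1.   ] q [ 11.  -9. 120.   0.  69. -37.] F [ 0.  -0.4  0.4] open 85.2 g 0.0
```

Request:
{"api": "drive_tool", "payload": {"steps": [[[0.002,0.001,-0.03],0],[[0,0,-0.022],0],[[0,0,-0.01],0],[[0,0,0],0],[[0,0,0],0]]}}

```text
time_s: 14.88
tool_pos: [452.9, 160.1, 13.5]
eef_rot: [[-0.741, 0.672, 0.003], [0.672, 0.741, 0.0], [-0.002, 0.002, -1.0]]
contact_force: [0.5, -0.7, 0.0]
opening: 85.5
grasp_force: 0.0
```

Request:
{"api": "drive_tool", "payload": {"steps": [[[0,0,0],0],[[0,0,0],0],[[0,0,0],0],[[0,0,0],0],[[0,0,0],0],[[0,0,0.05],0],[[0,0,0.055],0],[[0,0,0.055],0],[[0.04,0,0.01],0],[[0.05,0,0],0],[[0.05,0,0],0],[[0.034,0,0],0]], "hand": 255}}

```text
time_s: 16.38
tool_pos: [626.9, 159.7, 180.5]
eef_rot: [[-0.74, 0.672, -0.002], [0.672, 0.74, -0.0], [0.001, -0.001, -1.0]]
contact_force: [0.4, -0.4, -0.2]
opening: 23.8
grasp_force: 59.6
```

Request:
{"api": "drive_tool", "payload": {"steps": [[[0,0,0],0],[[0,0,0],0]]}}

```text
time_s: 16.62
tool_pos: [624.7, 159.9, 180.7]
eef_rot: [[-0.741, 0.672, -0.002], [0.672, 0.741, -0.0], [0.002, -0.002, -1.0]]
contact_force: [0.4, 0.4, -1.9]
opening: 23.9
grasp_force: 59.6
```

Request:
{"api": "drive_tool", "payload": {"steps": [[[-0.002,0,-0.03],0],[[0,0,-0.03],0],[[0,0,-0.02],0],[[0,0,-0.015],0],[[0,0,0],0],[[0,0,0],0]]}}

```text
time_s: 17.38
tool_pos: [624.5, 160.0, 88.2]
eef_rot: [[-0.741, 0.672, 0.002], [0.672, 0.741, 0.0], [-0.001, 0.002, -1.0]]
contact_force: [-0.3, -0.1, -0.1]
opening: 23.7
grasp_force: 59.6
```

Request:
{"api": "drive_tool", "payload": {"steps": [[[0,0,0],0],[[0,0,0],0],[[0,0,0],0],[[0,0,0],0],[[0,0,0.05],0],[[0,0,0.05],0],[[-0.03,0.05,0.03],0],[[-0.03,0.05,0],0],[[0,0,0],0]], "hand": 130}}

```text
time_s: 18.5
tool_pos: [563.4, 260.4, 216.2]
eef_rot: [[-0.744, 0.668, 0.001], [0.668, 0.744, 0.001], [0.0, 0.001, -1.0]]
contact_force: [0.7, -0.7, 0.2]
opening: 41.7
grasp_force: 0.0
```

```bash
python3 st.py
python3 - <<'E'
from m import *
for n in ['wrist','scene','side']:
    c,p,d=snap(n,n+'3.png'); X=cloud(c,d)
    h=cv2.cvtColor(p,cv2.COLOR_RGB2HSV).astype(int); H,S,V=h[...,0],h[...,1],h[...,2]
    print(n)
    ok=d>0
    for P in blobs(ok&(H>14)&(H<28)&(S>130)&(abs(X[...,0]-622)<60)&(abs(X[...,1]-159)<60),X,8): print('brass',rect(P),np.percentile(P[:,2],[5,50,95]).round())
    for P in blobs(ok&(V<90)&(X[...,2]>30)&(X[...,2]<46)&(abs(X[...,0]-490)<60)&(abs(X[...,1]-370)<70),X): print('bar',rect(P))
    for P in blobs(ok&(S<60)&(X[...,2]>4)&(X[...,2]<46)&(abs(X[...,0]-490)<80)&(abs(X[...,1]-370)<80),X): print('cap',rect(P))
    for P in blobs(ok&(S<60)&(V>90)&(X[...,2]>14)&(X[...,2]<35)&(X[...,0]<530)&(X[...,1]<-150)&(X[...,0]>330),X,40): print('punch',rect(P))
E
```

```text
t 18.5 tcp [563.4 260.4 216.2] yaw_y 48.1 zaxis [ 0.001  0.001 -1.   ] q [ 18.   3.  94.   0.  83. -30.] F [ 0.7 -0.7  0.2] open 41.7 g 0.0
wrist
brass [622.  166.6  71.   31.6 -38.7] [29. 56. 58.]
bar [491.1 369.8  64.4  24.3  64.6]
cap [491.1 369.7  89.9  89.   23.1]
punch [ 477.7 -200.3   29.5   17.9   14.3]
scene
brass [621.9 161.1  16.7   5.4 -43.8] [53. 55. 57.]
bar [492.9 370.4  63.2  25.   64.7]
cap [492.4 371.7  88.6  87.5  26.6]
punch [ 426.8 -320.   173.6   23.     8.5]
punch [ 420.5 -215.   148.7   23.4   12.9]
side
brass [620.7 164.9  67.2  23.6 -44.8] [52. 57. 60.]
bar [488.3 370.9  65.2  25.2  64.3]
cap [490.1 370.7  88.6  87.3 -69.9]
punch [ 417.3 -213.1  154.    24.8   13.5]
```

View pics/wrist3.png

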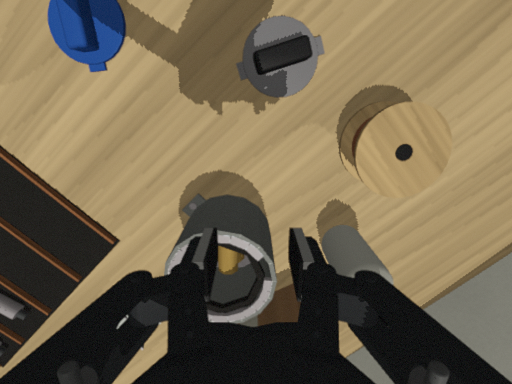

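Request:
{"api": "drive_tool", "payload": {"steps": [[[-0.03,0.05,0],-10],[[-0.03,0.05,0],-10],[[-0.013,0.0096,0],-10],[[0,0,0],-10],[[0,0,0],-10],[[0,0,0],-10],[[0,0,0],-10],[[0,0,-0.05],-3.3],[[0,0,-0.05],0],[[0,0,-0.05],0],[[0,0,0],0],[[0,0,0],0]], "hand": 0}}

```text
time_s: 20.15
tool_pos: [493.7, 367.1, 67.2]
eef_rot: [[0.432, 0.902, 0.002], [0.902, -0.432, 0.001], [0.002, 0.001, -1.0]]
contact_force: [0.5, 0.9, 1.0]
opening: 85.4
grasp_force: 0.0
```

```bash
python3 st.py
```

```text
t 20.15 tcp [493.7 367.1  67.2] yaw_y -25.6 zaxis [ 0.002  0.001 -1.   ] q [ 30.  10. 101.  -0.  69.  55.] F [0.5 0.9 1. ] open 85.4 g 0.0
```

Request:
{"api": "drive_tool", "payload": {"steps": [[[-0.0034,0.0029,-0.02],0.4],[[0,0,-0.018],0],[[0,0,-0.01],0],[[0,0,-0.005],0],[[0,0,0],0],[[0,0,0],0]]}}

```text
time_s: 20.9
tool_pos: [489.1, 370.3, 13.0]
eef_rot: [[0.424, 0.906, 0.001], [0.906, -0.424, 0.001], [0.001, 0.001, -1.0]]
contact_force: [0.2, -0.0, 0.6]
opening: 85.3
grasp_force: 0.0
```

Request:
{"api": "drive_tool", "payload": {"steps": [[[0,0,0],0],[[0,0,0],0],[[0,0,0],0],[[0,0,0],0],[[0,0,0],0],[[0,0,0],0],[[0,0,0.05],0],[[0,0,0.055],0],[[0,0,0.055],0],[[0,0,0.02],0],[[0,0,0],0]], "hand": 255}}

```text
time_s: 22.28
tool_pos: [488.9, 370.2, 192.9]
eef_rot: [[0.424, 0.906, 0.001], [0.906, -0.424, 0.001], [0.001, 0.001, -1.0]]
contact_force: [0.3, 1.2, -2.4]
opening: 23.1
grasp_force: 60.2
```

Request:
{"api": "drive_tool", "payload": {"steps": [[[0.03,-0.05,0],0],[[0.03,-0.05,0],0],[[0.03,-0.05,0],0],[[0.03,-0.04,0],0],[[0.012,-0.02,0],0],[[0,0,0],0],[[0,0,0],0]]}}

```text
time_s: 23.15
tool_pos: [619.3, 160.9, 190.6]
eef_rot: [[0.424, 0.906, -0.003], [0.906, -0.424, 0.0], [-0.001, -0.003, -1.0]]
contact_force: [-0.3, 0.1, -1.7]
opening: 23.0
grasp_force: 60.3
```

```bash
python3 st.py
```

```text
t 23.15 tcp [619.3 160.9 190.6] yaw_y -25.1 zaxis [-0.003  0.    -1.   ] q [ 8.  7. 92.  0. 81. 33.] F [-0.3  0.1 -1.7] open 23.0 g 60.3
```

Request:
{"api": "drive_tool", "payload": {"steps": [[[0.0025,-0.0011,-0.03],0],[[0,0,-0.028],0],[[0,0,0],0],[[0,0,0],0],[[0,0,0],0]]}}

```text
time_s: 23.78
tool_pos: [624.1, 159.5, 136.6]
eef_rot: [[0.424, 0.906, 0.003], [0.906, -0.424, 0.001], [0.002, 0.003, -1.0]]
contact_force: [-0.4, -0.2, -1.3]
opening: 23.0
grasp_force: 60.2
```

Request:
{"api": "drive_tool", "payload": {"steps": [[[-0.002,0.0003,-0.004],0],[[0,0,-0.004],0],[[0,0,-0.004],0],[[0,0,-0.003],0],[[0,0,-0.002],0],[[0,0,0],0],[[0,0,0],0]]}}

```text
time_s: 24.65
tool_pos: [621.3, 159.3, 117.9]
eef_rot: [[0.424, 0.906, 0.0], [0.906, -0.424, 0.0], [0.0, 0.0, -1.0]]
contact_force: [-0.9, -0.7, -0.3]
opening: 23.1
grasp_force: 60.5
```

Request:
{"api": "drive_tool", "payload": {"steps": [[[0,0,-0.003],0],[[0,0,-0.003],0],[[0,0,-0.003],0],[[0,0,0],0],[[0,0,0],0]]}}

```text
time_s: 25.28
tool_pos: [621.6, 159.3, 109.8]
eef_rot: [[0.424, 0.906, 0.001], [0.906, -0.424, 0.0], [0.0, 0.001, -1.0]]
contact_force: [-3.1, -0.6, 6.7]
opening: 22.9
grasp_force: 61.3
```

Request:
{"api": "drive_tool", "payload": {"steps": [[[0,0,-0.001],-6],[[0,0,0],-8],[[0,0,0],-8],[[0,0,0],-8],[[0,0,0],-8],[[0,0,0],-8],[[0,0,0],-8],[[0,0,0],-8],[[0,0,0],0],[[0,0,0],0]]}}

```text
time_s: 26.52
tool_pos: [623.0, 159.5, 109.7]
eef_rot: [[0.999, 0.05, 0.005], [0.05, -0.999, 0.001], [0.005, -0.0, -1.0]]
contact_force: [-0.3, 0.0, 6.9]
opening: 22.8
grasp_force: 61.5
```

Turned through 62°. I'll ease up, release and look.

Request:
{"api": "drive_tool", "payload": {"steps": [[[0,0,0.003],0],[[0,0,0.002],0],[[0,0,0],0]]}}

```text
time_s: 26.9
tool_pos: [622.7, 159.5, 113.8]
eef_rot: [[0.999, 0.05, 0.004], [0.05, -0.999, 0.001], [0.004, -0.0, -1.0]]
contact_force: [3.8, 0.6, 3.6]
opening: 23.0
grasp_force: 61.0
```

Request:
{"api": "drive_tool", "payload": {"steps": [[[0,0,0],0],[[0,0,0],0],[[0,0,0],0],[[0,0,0],0],[[0,0,0.05],0],[[0,0,0.055],0],[[0,0,0.055],0],[[0,0,0],0],[[0,0,0],0]], "hand": 0}}

```text
time_s: 28.02
tool_pos: [620.9, 159.2, 272.1]
eef_rot: [[0.999, 0.05, -0.0], [0.05, -0.999, -0.0], [-0.0, -0.0, -1.0]]
contact_force: [0.3, 0.3, -0.4]
opening: 85.4
grasp_force: 0.0
```

```bash
python3 st.py
python3 - <<'E'
from m import *
c,p,d=snap('wrist','w4.png'); X=cloud(c,d)
h=cv2.cvtColor(p,cv2.COLOR_RGB2HSV).astype(int); S,V=h[...,1],h[...,2]
for P in blobs((d>0)&(X[...,2]>132)&(X[...,2]<149)&(V<80),X): print('bar',rect(P),np.median(P[:,2]))
for P in blobs((d>0)&(X[...,2]>104)&(X[...,2]<117)&(V>60),X,150): print('lip',rect(P),np.median(P[:,2]))
E
```

```text
t 28.02 tcp [620.9 159.2 272.1] yaw_y -87.1 zaxis [-0. -0. -1.] q [ 8.  4. 88.  0. 89. 95.] F [ 0.3  0.3 -0.4] open 85.4 g 0.0
bar [735.9 271.3  19.5   6.2 -62.4] 140.5883394389469
bar [625.6 159.7  62.6  23.4   3.5] 140.20984717972408
lip [744.3 271.9  58.5  51.  -17.2] 111.32630998484831
lip [623.5 158.4 124.1 123.9  -6.9] 110.39977887121654
```

View pics/w4.png

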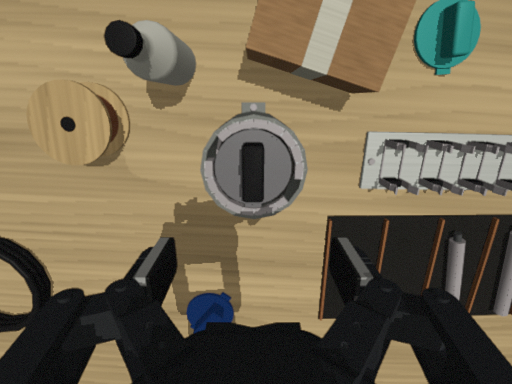

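Cap locked: bar top is at 140 mm against the lip at 110 mm, angle 3.5°, the same as at the start. The shorter punch is next.

Request:
{"api": "drive_tool", "payload": {"steps": [[[-0.025,-0.04,-0.01],2],[[-0.025,-0.047,-0.01],2],[[-0.025,-0.047,-0.01],2],[[-0.025,-0.047,-0.01],2],[[-0.025,-0.047,-0.01],2],[[-0.025,-0.047,-0.01],0],[[-0.025,-0.047,-0.01],0],[[-0.025,-0.047,0],0],[[0,0,0],0],[[0,0,0],0]], "hand": 135}}

```text
time_s: 29.32
tool_pos: [420.6, -209.1, 200.9]
eef_rot: [[0.975, 0.223, -0.002], [0.223, -0.975, 0.002], [-0.001, -0.002, -1.0]]
contact_force: [0.1, 0.2, 0.2]
opening: 40.2
grasp_force: 0.0
```

```bash
python3 st.py
cat > pun.py <<'E'
from m import *
import sys
c,p,d=snap('wrist',sys.argv[1]); X=cloud(c,d)
h=cv2.cvtColor(p,cv2.COLOR_RGB2HSV).astype(int); S,V=h[...,1],h[...,2]
for P in blobs((d>0)&(X[...,2]>13)&(X[...,2]<30)&(S<60)&(X[...,0]>300)&(X[...,0]<545)&(X[...,1]<-20),X,60): print('punch',len(P),rect(P),np.percentile(P[:,2],[5,50,95]).round())
E
python3 pun.py w5.png
```

```text
t 29.32 tcp [ 420.6 -209.1  200.9] yaw_y -77.1 zaxis [-0.002  0.002 -1.   ] q [-36. -18. 114.   0.  84.  42.] F [0.1 0.2 0.2] open 40.2 g 0.0
punch 2227 [ 424.7 -214.7  162.5   21.9   12.7] [18. 23. 25.]
punch 2541 [ 430.8 -320.8  186.1   23.6    9.6] [17. 23. 25.]
```

View pics/w5.png

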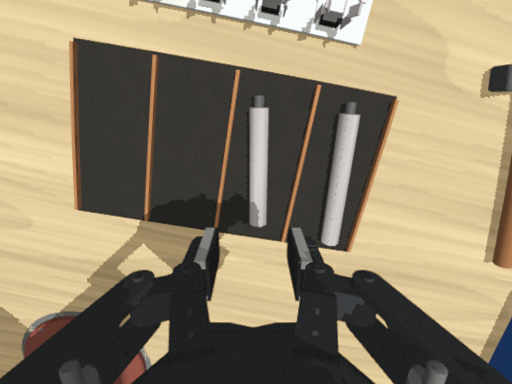

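Both punches' noses, at (260,100) and (350,107), point to +x. The lengths read 162.5 and 186.1, so these are punches 164 and 186, and only two are there. I'm gripping the 164.

Request:
{"api": "drive_tool", "payload": {"steps": [[[0.004,-0.0056,-0.04],0],[[0,0,-0.05],0],[[0,0,-0.05],0],[[0,0,0],0],[[0,0,0],0],[[0,0,0],0]]}}

```text
time_s: 30.12
tool_pos: [427.1, -216.3, 65.4]
eef_rot: [[0.975, 0.224, 0.004], [0.224, -0.975, -0.003], [0.003, 0.004, -1.0]]
contact_force: [-0.2, -0.5, 0.3]
opening: 39.8
grasp_force: 0.0
```

```bash
python3 st.py
```

```text
t 30.12 tcp [ 427.1 -216.3   65.4] yaw_y -77.1 zaxis [ 0.004 -0.003 -1.   ] q [-36.  -8. 120.   0.  68.  41.] F [-0.2 -0.5  0.3] open 39.8 g 0.0
```

Request:
{"api": "drive_tool", "payload": {"steps": [[[-0.002,0.0013,-0.025],0],[[0,0,-0.02],0],[[0,0,-0.01],0],[[0,0,0],0],[[0,0,0],0]]}}

```text
time_s: 30.75
tool_pos: [424.1, -214.7, 8.8]
eef_rot: [[0.975, 0.223, 0.002], [0.223, -0.975, -0.001], [0.001, 0.002, -1.0]]
contact_force: [-0.1, -0.0, -0.0]
opening: 39.7
grasp_force: 0.0
```

```bash
python3 st.py
```

```text
t 30.75 tcp [ 424.1 -214.7    8.8] yaw_y -77.1 zaxis [ 0.002 -0.001 -1.   ] q [-36.  -3. 121.   0.  61.  41.] F [-0.1 -0.  -0. ] open 39.7 g 0.0
```

Request:
{"api": "drive_tool", "payload": {"steps": [[[0,0,0],0],[[0,0,0],0],[[0,0,0],0],[[0,0,0],0],[[0,0,0],0],[[0,0,0.04],0],[[0,0,0.05],0],[[0,0,0.05],0],[[0,0,0],0],[[0,0,0],0]], "hand": 255}}

```text
time_s: 32.0
tool_pos: [422.1, -213.3, 145.7]
eef_rot: [[0.975, 0.223, -0.002], [0.223, -0.975, 0.002], [-0.002, -0.002, -1.0]]
contact_force: [-0.5, -0.2, -4.4]
opening: 20.4
grasp_force: 59.9
```

Request:
{"api": "drive_tool", "payload": {"steps": [[[0.04,0.03,0],-3],[[0.045,0.035,0],-3],[[0.045,0.035,0],-3],[[0.045,0.035,0],-1.3],[[0.0215,0.022,0],0],[[0,0,0],0],[[0,0,0],0],[[0,0,0],0]]}}

```text
time_s: 33.0
tool_pos: [618.4, -57.7, 146.2]
eef_rot: [[0.999, 0.044, -0.002], [0.044, -0.999, 0.0], [-0.002, -0.0, -1.0]]
contact_force: [-0.6, -0.3, -2.7]
opening: 19.8
grasp_force: 59.9
```

```bash
python3 st.py
python3 - <<'E'
from m import *
for n in ['wrist','side']:
    c,p,d=snap(n,n+'6.png'); X=cloud(c,d)
    h=cv2.cvtColor(p,cv2.COLOR_RGB2HSV).astype(int); S,V=h[...,1],h[...,2]
    print(n)
    for P in blobs((d>0)&(X[...,2]>145)&(X[...,2]<185)&(S<60)&(V>60)&(X[...,0]>480)&(X[...,0]<800)&(abs(X[...,1]+57)<60),X,60): print('punch',len(P),rect(P),np.percentile(P[:,2],[5,50,95]).round(),P[:,0].min(),P[:,0].max())
    for P in blobs((d>0)&(S<70)&(V>90)&(X[...,2]>3)&(X[...,2]<13)&(X[...,0]>480)&(X[...,0]<800)&(abs(X[...,1]+150)<160),X,100): print('plate',len(P),rect(P))
    for P in blobs((d>0)&(X[...,2]>48)&(X[...,2]<75)&(X[...,0]>550)&(X[...,0]<700)&(abs(X[...,1]+150)<160),X,4): print('jaw',len(P),P.mean(0).round(1))
E
```

```text
t 33.0 tcp [618.4 -57.7 146.2] yaw_y -87.5 zaxis [-0.002  0.    -1.   ] q [-12.   6.  97.  -0.  77.  75.] F [-0.6 -0.3 -2.7] open 19.8 g 59.9
wrist
punch 9066 [633.  -57.4 137.   34.2   7.8] [156. 161. 167.] 565.0968712445928 701.4762751191579
plate 1478 [620.5 -24.8  89.3  20.4   2.1]
plate 11327 [ 626.4 -188.6  216.1   90.8  -87.9]
jaw 79 [ 654.5 -107.4   59.7]
jaw 172 [ 654.8 -133.8   58.9]
jaw 99 [ 656.2 -171.9   57.2]
jaw 209 [ 656.7 -198.5   58.8]
jaw 158 [ 658.5 -236.8   57.4]
jaw 255 [ 659.3 -263.3   58.2]
jaw 78 [ 594.7 -109.8   58.3]
jaw 149 [ 595.1 -136.    58.5]
jaw 87 [ 596.9 -174.2   57.7]
jaw 178 [ 597.2 -200.8   58. ]
jaw 142 [ 598.7 -239.2   57.3]
jaw 210 [ 599.5 -265.4   57.8]
side
punch 122 [665.  -51.5  67.5  19.6   1.6] [150. 159. 164.] 631.026746440009 698.7000809038306
punch 206 [572.9 -56.3  74.6  22.4   7.3] [149. 160. 166.] 535.3580249134683 609.5851328389826
plate 178 [ 640.6 -253.7   82.2   56.8  -86.9]
plate 754 [620.1 -95.7 168.2  90.3 -88.2]
jaw 15 [ 656.3 -262.    59.8]
jaw 15 [ 596.  -264.7   59. ]
jaw 10 [ 653.9 -237.3   55.9]
jaw 13 [ 594.7 -238.5   56.2]
jaw 5 [ 650.8 -197.3   57.8]
jaw 15 [ 595.2 -200.6   58.7]
jaw 10 [ 593.9 -174.5   58.2]
jaw 11 [ 651.7 -107.7   57. ]
jaw 8 [ 591.9 -134.    52.5]
jaw 12 [ 591.7 -109.9   56.8]
jaw 16 [649.9 -68.3  58.5]
jaw 18 [589.6 -70.4  58. ]
jaw 13 [648.9 -41.7  56.5]
jaw 11 [588.6 -44.   56.7]
```

View pics/wrist6.png

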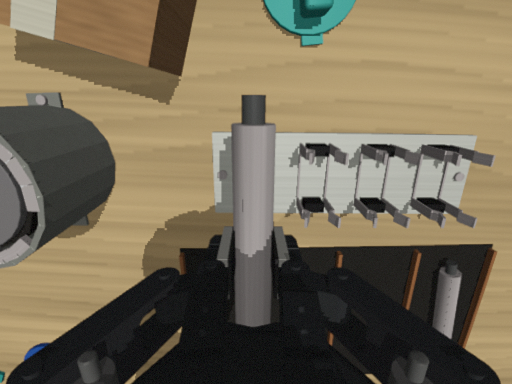

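Run:
```python
from m import *
c,p,d=snap('wrist'); X=cloud(c,d); s=telemetry.state(); print(np.round(s['tool_pos'],1))
m=(d>0)&(X[...,2]>145)&(X[...,0]>640)&(X[...,0]<698)&(abs(X[...,1]+57)<40); P=X[m]
for a in (645,660,675):
    Q=P[(P[:,0]>a)&(P[:,0]<a+12)]; print(a,Q[:,1].min().round(1),Q[:,1].max().round(1),np.percentile(Q[:,2],[50,95]).round(1))
```

```text
[619.1 -57.7 147.4]
645 -67.8 -45.5 [161.9 163.5]
660 -67.0 -45.2 [161.8 163.4]
675 -66.3 -44.4 [161.8 163.6]
```

Request:
{"api": "drive_tool", "payload": {"steps": [[[0.003,0.0007,-0.03],-0.4],[[0,0,-0.03],0],[[0,0,-0.015],0],[[0,0,0],0],[[0,0,0],0],[[0,0,0],0]]}}

```text
time_s: 33.9
tool_pos: [623.8, -56.6, 74.3]
eef_rot: [[0.999, 0.038, 0.003], [0.038, -0.999, -0.001], [0.003, 0.001, -1.0]]
contact_force: [0.2, 0.3, -2.8]
opening: 20.4
grasp_force: 59.9
```

```bash
python3 st.py
```

```text
t 33.9 tcp [623.8 -56.6  74.3] yaw_y -87.8 zaxis [ 0.003 -0.001 -1.   ] q [-12.  11.  99.   0.  69.  76.] F [ 0.2  0.3 -2.8] open 20.4 g 59.9
```

Request:
{"api": "drive_tool", "payload": {"steps": [[[-0.001,-0.0005,-0.01],0],[[0,0,-0.01],0],[[0,0,0],0],[[0,0,0],0]]}}

```text
time_s: 34.4
tool_pos: [621.0, -56.8, 51.5]
eef_rot: [[0.999, 0.038, -0.002], [0.038, -0.999, 0.0], [-0.002, -0.0, -1.0]]
contact_force: [-0.2, -1.1, -3.6]
opening: 20.3
grasp_force: 59.8
```

Request:
{"api": "drive_tool", "payload": {"steps": [[[0,0,-0.006],0],[[0,0,-0.006],0],[[0,0,-0.006],0],[[0,0,-0.003],0],[[0,0,0],0],[[0,0,0],0]]}}

```text
time_s: 35.15
tool_pos: [622.0, -56.9, 35.6]
eef_rot: [[0.999, 0.039, -0.001], [0.039, -0.999, -0.0], [-0.001, 0.0, -1.0]]
contact_force: [-11.4, 2.4, 21.0]
opening: 20.3
grasp_force: 62.8
```

Request:
{"api": "drive_tool", "payload": {"steps": [[[0,0,-0.002],0],[[0,0,0],0],[[0,0,0],0]]}}

```text
time_s: 35.52
tool_pos: [622.1, -56.9, 35.6]
eef_rot: [[0.999, 0.039, -0.002], [0.039, -0.999, -0.0], [-0.002, -0.0, -1.0]]
contact_force: [-16.8, 2.4, 30.8]
opening: 20.3
grasp_force: 64.0
```

Hard stop reached, so it is seated. I'll relax, release, rise and look.

Request:
{"api": "drive_tool", "payload": {"steps": [[[0,0,0.003],0],[[0,0,0],0]]}}

```text
time_s: 35.78
tool_pos: [622.0, -56.9, 35.7]
eef_rot: [[0.999, 0.038, -0.0], [0.038, -0.999, -0.0], [-0.0, 0.0, -1.0]]
contact_force: [-8.4, 1.1, 15.9]
opening: 19.8
grasp_force: 62.2
```

Request:
{"api": "drive_tool", "payload": {"steps": [[[0,0,0],0],[[0,0,0],0],[[0,0,0],0],[[0,0,0.03],0],[[0,0,0.05],0],[[0,0,0.05],0],[[-0.04,-0.05,0.03],2],[[-0.05,-0.05,0],2],[[-0.05,-0.06,0],2],[[-0.05,-0.06,0],1],[[0,-0.044,0],0],[[0,0,0],0]], "hand": 135}}

```text
time_s: 37.28
tool_pos: [461.3, -287.7, 188.9]
eef_rot: [[0.988, 0.156, 0.0], [0.156, -0.988, -0.0], [0.0, 0.0, -1.0]]
contact_force: [-0.7, 0.5, -0.1]
opening: 40.3
grasp_force: 0.0
```

```bash
python3 st.py; python3 pun.py w7.png;  python3 - <<'E'
from m import *
for n in ['scene','side']:
    c,p,d=snap(n); X=cloud(c,d)
    h=cv2.cvtColor(p,cv2.COLOR_RGB2HSV).astype(int); S,V=h[...,1],h[...,2]
    for P in blobs((d>0)&(X[...,2]>42)&(X[...,2]<90)&(S<60)&(X[...,0]>510)&(X[...,0]<730)&(abs(X[...,1]+57)<30),X,20): print(n,'punch',len(P),rect(P),np.percentile(P[:,2],[5,50,95]).round(1))
E
```

```text
t 37.27 tcp [ 461.3 -287.7  188.9] yaw_y -81.1 zaxis [ 0. -0. -1.] q [-40.  -6. 106.  -0.  81.  41.] F [-0.7  0.5 -0.1] open 40.3 g 0.0
punch 2449 [ 431.1 -320.7  186.5   21.9    9.9] [18. 23. 25.]
scene punch 407 [623.6 -55.  162.6  33.9   2.4] [42.9 48.  58.2]
side punch 337 [620.4 -55.9 161.5  35.8   3.5] [44.  50.1 61.7]
```

View pics/w7.png

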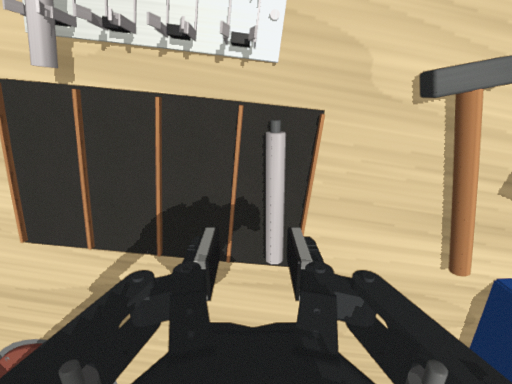

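The 164 is clipped in bay 1. The 186 is at (275,193), mid-point (431,−321). I'm reaching for it.

Request:
{"api": "drive_tool", "payload": {"steps": [[[-0.03,-0.033,-0.02],0.9],[[0,0,-0.05],0],[[0,0,-0.05],0],[[0,0,0],0],[[0,0,0],0],[[0,0,0],0]]}}

```text
time_s: 38.17
tool_pos: [433.9, -319.4, 72.1]
eef_rot: [[0.984, 0.176, 0.004], [0.176, -0.984, -0.004], [0.003, 0.004, -1.0]]
contact_force: [1.0, 0.2, 0.3]
opening: 40.2
grasp_force: 0.0
```

```bash
python3 st.py
```

```text
t 38.17 tcp [ 433.9 -319.4   72.1] yaw_y -79.9 zaxis [ 0.004 -0.004 -1.   ] q [-44.  -0. 112.  -0.  68.  36.] F [1.  0.2 0.3] open 40.2 g 0.0
```

Request:
{"api": "drive_tool", "payload": {"steps": [[[-0.002,-0.001,-0.03],0],[[0,0,-0.022],0],[[0,0,-0.01],0],[[0,0,0],0],[[0,0,0],0]]}}

```text
time_s: 38.8
tool_pos: [431.0, -320.1, 8.5]
eef_rot: [[0.985, 0.175, 0.002], [0.175, -0.985, -0.002], [0.001, 0.002, -1.0]]
contact_force: [-0.1, 0.9, 0.1]
opening: 40.3
grasp_force: 0.0
```

```bash
python3 st.py
```

```text
t 38.8 tcp [ 431.  -320.1    8.5] yaw_y -79.9 zaxis [ 0.002 -0.002 -1.   ] q [-45.   5. 113.  -0.  61.  35.] F [-0.1  0.9  0.1] open 40.3 g 0.0
```

Request:
{"api": "drive_tool", "payload": {"steps": [[[0,0,0],0],[[0,0,0],0],[[0,0,0],0],[[0,0,0],0],[[0,0,0],0],[[0,0,0.04],0],[[0,0,0.05],0],[[0,0,0.05],0],[[0,0,0],0]], "hand": 255}}

```text
time_s: 39.92
tool_pos: [432.0, -321.1, 151.2]
eef_rot: [[0.985, 0.175, 0.006], [0.175, -0.984, -0.006], [0.005, 0.007, -1.0]]
contact_force: [0.1, 0.3, -5.1]
opening: 20.2
grasp_force: 60.0
```

Request:
{"api": "drive_tool", "payload": {"steps": [[[0.04,0.03,0],-3],[[0.045,0.03,0],-3],[[0.045,0.03,0],-2],[[0.045,0.03,0],0],[[0.019,0.014,0],0],[[0,0,0],0],[[0,0,0],0],[[0,0,0],0]]}}

```text
time_s: 40.92
tool_pos: [622.9, -186.1, 146.3]
eef_rot: [[0.999, 0.035, -0.001], [0.035, -0.999, 0.0], [-0.001, -0.0, -1.0]]
contact_force: [0.7, 0.1, -4.0]
opening: 19.8
grasp_force: 60.0
```

```bash
python3 st.py
python3 - <<'E'
from m import *
c,p,d=snap('wrist'); X=cloud(c,d); s=telemetry.state(); print(np.round(s['tool_pos'],1))
m=(d>0)&(X[...,2]>140)&(X[...,0]>640)&(X[...,0]<730)&(abs(X[...,1]+186)<40); P=X[m]; print('tip',P[:,0].max())
for a in (645,660,675,690):
    Q=P[(P[:,0]>a)&(P[:,0]<a+12)]; print(a,Q[:,1].min().round(1),Q[:,1].max().round(1),np.percentile(Q[:,2],[50,95]).round(1))
for P in blobs((d>0)&(X[...,2]>48)&(X[...,2]<75)&(X[...,0]>550)&(X[...,0]<700)&(abs(X[...,1]+150)<160),X,4): print('jaw',len(P),P.mean(0).round(1))
c,p,d=snap('side'); X=cloud(c,d); h=cv2.cvtColor(p,cv2.COLOR_RGB2HSV).astype(int); S,V=h[...,1],h[...,2]
for P in blobs((d>0)&(X[...,2]>140)&(X[...,2]<185)&(S<60)&(V>60)&(X[...,0]>480)&(X[...,0]<800)&(abs(X[...,1]+186)<60),X,40): print('side',len(P),rect(P),P[:,0].min(),P[:,0].max())
E
```

```text
t 40.92 tcp [ 622.9 -186.1  146.3] yaw_y -88.0 zaxis [-0.001  0.    -1.   ] q [-23.  10.  93.  -0.  77.  65.] F [ 0.7  0.1 -4. ] open 19.8 g 60.0
[ 623.1 -186.1  146.7]
tip 716.0538238105023
645 -205.1 -174.2 [161.6 243.1]
660 -195.7 -174.0 [161.4 163. ]
675 -195.4 -173.3 [161.3 163. ]
690 -194.9 -172.6 [161.2 163. ]
jaw 2444 [627.2 -59.5  51.3]
jaw 169 [ 653.7 -109.1   58.7]
jaw 82 [ 654.9 -134.6   59.4]
jaw 75 [ 658.8 -237.1   60.1]
jaw 173 [ 659.6 -263.8   58.9]
jaw 217 [650.4 -44.   58.3]
jaw 184 [591.  -46.5  58.4]
jaw 141 [ 593.8 -111.3   59. ]
jaw 75 [ 595.9 -136.6   58.5]
jaw 74 [ 599.7 -239.7   59.1]
jaw 149 [ 599.8 -266.    58.6]
side 145 [ 674.7 -180.5   80.2   20.3    0.9] 634.482870288803 714.7985739548359
side 210 [ 573.1 -184.2   89.    27.2    7.4] 528.0841990860968 615.4613177239778
```

Request:
{"api": "drive_tool", "payload": {"steps": [[[0.0025,-0.0006,-0.03],0],[[0,0,-0.03],0],[[0,0,-0.015],0],[[0,0,0],0],[[0,0,0],0],[[0,0,0],0]]}}

```text
time_s: 41.78
tool_pos: [627.7, -186.4, 73.9]
eef_rot: [[0.999, 0.037, 0.003], [0.037, -0.999, -0.001], [0.003, 0.001, -1.0]]
contact_force: [0.5, 1.1, -4.2]
opening: 20.1
grasp_force: 60.0
```

```bash
python3 st.py
```

```text
t 41.77 tcp [ 627.7 -186.4   73.9] yaw_y -87.9 zaxis [ 0.003 -0.001 -1.   ] q [-23.  15.  95.  -0.  70.  65.] F [ 0.5  1.1 -4.2] open 20.1 g 60.0
```

Request:
{"api": "drive_tool", "payload": {"steps": [[[-0.001,-0.0006,-0.01],0],[[0,0,-0.01],0],[[0,0,0],0],[[0,0,0],0]]}}

```text
time_s: 42.28
tool_pos: [625.0, -186.4, 51.0]
eef_rot: [[0.999, 0.037, -0.002], [0.037, -0.999, 0.0], [-0.001, -0.0, -1.0]]
contact_force: [1.3, -0.4, -5.6]
opening: 20.1
grasp_force: 59.8
```

Request:
{"api": "drive_tool", "payload": {"steps": [[[0,0,-0.006],0],[[0,0,-0.006],0],[[0,0,-0.006],0],[[0,0,-0.004],0],[[0,0,0],0],[[0,0,0],0]]}}

```text
time_s: 43.02
tool_pos: [626.0, -186.6, 35.3]
eef_rot: [[0.999, 0.037, -0.002], [0.037, -0.999, 0.0], [-0.001, -0.0, -1.0]]
contact_force: [-12.8, 4.0, 22.8]
opening: 20.2
grasp_force: 63.3
```

Seated the same way at 35.3 mm. I'll press briefly, release and retreat.

Request:
{"api": "drive_tool", "payload": {"steps": [[[0,0,-0.002],0],[[0,0,0],0],[[0,0,0.003],0],[[0,0,0.002],0]]}}

```text
time_s: 43.52
tool_pos: [625.9, -186.6, 35.5]
eef_rot: [[0.999, 0.037, 0.0], [0.037, -0.999, -0.0], [0.0, 0.0, -1.0]]
contact_force: [-3.2, -0.4, 2.8]
opening: 20.4
grasp_force: 60.9
```

Request:
{"api": "drive_tool", "payload": {"steps": [[[0,0,0],0],[[0,0,0],0],[[0,0,0],0],[[0,0,0.03],0],[[0,0,0.05],0],[[0,0,0.05],0],[[-0.05,0.03,0.05],0],[[-0.05,0.03,0.03],0],[[-0.05,0.03,0],0],[[-0.05,0.03,0],0],[[0,0,0],0],[[0,0,0],0]], "hand": 135}}

```text
time_s: 45.02
tool_pos: [437.6, -73.6, 232.7]
eef_rot: [[0.999, 0.037, 0.001], [0.037, -0.999, -0.001], [0.001, 0.001, -1.0]]
contact_force: [0.7, 0.2, 0.1]
opening: 40.3
grasp_force: 0.0
```

```bash
python3 st.py;  python3 - <<'E'
from m import *
for n in ['scene','side']:
    c,p,d=snap(n,n+'9.png'); X=cloud(c,d)
    h=cv2.cvtColor(p,cv2.COLOR_RGB2HSV).astype(int); S,V=h[...,1],h[...,2]
    for y in (-57,-187):
      for P in blobs((d>0)&(X[...,2]>42)&(X[...,2]<90)&(S<60)&(X[...,0]>510)&(X[...,0]<740)&(abs(X[...,1]-y)<30),X,20): print(n,'punch',len(P),rect(P),np.percentile(P[:,2],[5,50,95]).round(1))
    for P in blobs((d>0)&(X[...,2]>132)&(X[...,2]<149)&(V<80)&(abs(X[...,0]-622)<60)&(abs(X[...,1]-159)<60),X): print('bar',rect(P),np.median(P[:,2]))
E
python3 -c "
import cv2
a=cv2.imread('pics/scene9.png');cv2.imwrite('pics/s9b.png',cv2.resize(a,(800,600)))"
```

```text
t 45.02 tcp [437.6 -73.6 232.7] yaw_y -87.9 zaxis [ 0.001 -0.001 -1.   ] q [-19. -23. 115.  -0.  88.  69.] F [0.7 0.2 0.1] open 40.3 g 0.0
scene punch 404 [624.1 -55.  164.6  32.8   1.3] [43.2 48.  57.5]
scene punch 399 [ 626.8 -185.4  185.2   34.2    2.9] [42.9 47.6 58.6]
bar [626.2 160.9  62.9  24.7   2.4] 137.64313380226474
side punch 344 [621.5 -55.5 163.8  36.2   2. ] [43.6 50.4 62. ]
side punch 326 [ 6.234e+02 -1.865e+02  1.857e+02  3.870e+01  5.000e-01] [43.6 50.1 60.9]
bar [622.1 161.1  64.7  26.4   1.5] 139.95604699846916
```

View pics/s9b.png

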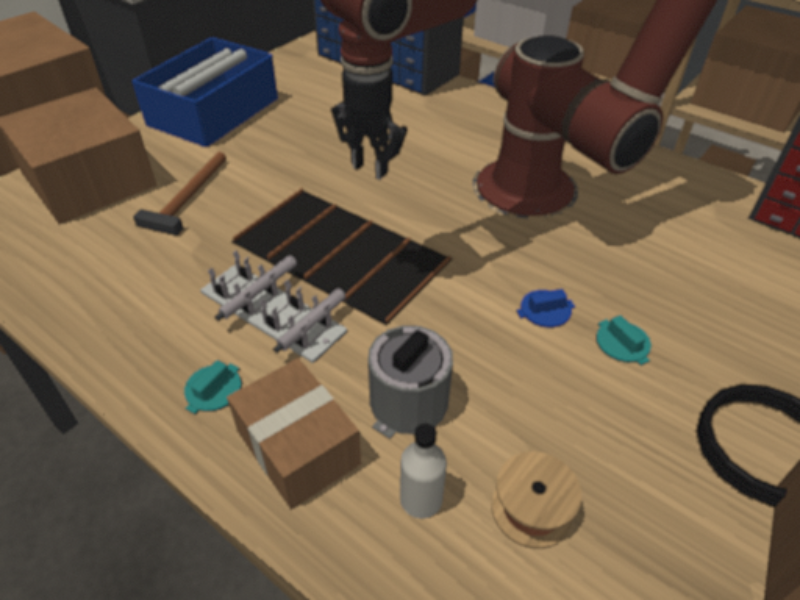

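The punches are clipped in bays 1 (315,320) and 3 (258,288), the cap sits locked on the pot (410,348), and the bystanders have not moved. I'm handing in.

```bash
python3 -c "
from bench import job_done
print(job_done())"
```

```text
the job is handed in; nothing more can be done
None
```

I handed the job in at about 45 s; no verdict came back, but my last images showed both sleeves in the pot, the cap locked, punches 164 and 186 clipped in bays 1 and 3, and the bottle, carton and spool unmoved.

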